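# Close the keeper bar of a card carrier and latch it

### The arm

A 7-joint arm with a two-finger parallel gripper is mounted at the origin on a cart in front of the work surface, level with it; the furniture and walls round the work are solid. World frame = base frame: x ahead of the robot, y to its left, z up, the work surface at z = 0. Lengths are in m, angles in rad, forces in N, time in s.
With the tool pointing down it reaches from about 0.35 to 0.9 m from the base axis. Payload 19.9 kg.
Tool frame: the origin (TCP) lies midway between the tips of the shut fingers; the grasp point (between the pads) lies 19 mm behind it; z points along the fingers, y is the line along which they close (so a half turn about z gives the same grasp; the last joint's range is limited). The gripper opens to 94 mm and grips with 3 to 60 N. Pads are 16 mm wide; open, the fingers measure 119 mm over their backs; the gripper's body (75 mm by 177 mm) begins 78 mm behind the grasp point.
Start: joints at [1.185, 0.417, -0.01, 1.614, 0.005, 1.111, -0.053], TCP at [0.211, -0.588, 0.205] pointing down, gripper open.
Joint ranges: [-2.81, 2.81], [-0.39, 2.02], [-1.27, 1.25], [0.06, 2.57], [-1.19, 4.33], [0.19, 2], [-2.82, 2.82]. Speed limits (rad/s): [1.89, 1.89, 2.39, 2.39, 3.01, 3.01, 3.01].

### API

Orientations are given as a unit quaternion [w, x, y, z].
In Python, from plant import arm, optics, job gives the robot as it stands.
- The arm moves only by the shell command python3 -m creep 'ROWS' [FORCE]. ROWS is JSON, one flat list of numbers, 5 for each row, row after row: the finger opening in m, from 0 to 0.094, then the shift along the tool's x, y, z in m, then the turn about the tool's z in degrees. In form: [fingers, x, y, z, yaw, fingers, x, y, z, yaw, ...]. A call has 1 to 8 rows; each row shifts and turns the commanded pose from where the row before left it, along the tool's axes as they then stand; what a row does not reach is not made up. A row lasts 1/12 s, in which the tool goes at most 41.7 mm and 7.16 degrees, less where a joint would pass 70% of its speed; a pose out of reach is approached as far as the arm can. A call with a gripper value outside its range is refused whole. The fingers move at their own pace and stop on an object; FORCE is the grip in N (left out, the last holds). Time passes only in rows, so rows that do not move let the fingers close. It gives the time, the measured TCP pose, the force, the opening and the grip force at its end, in the units of the state.
- arm.observe(): the state, without advancing time (a new reading comes with each control period).
- optics.capture(name): name is "scene" or "top" or "wrist"; returns the picture (400x640x3 uint8, blue, green, red); there is no depth.
- optics.camera_model(name): a dict with "fx", "fy", "cx", "cy" (pixels), "R" (3x3) and "t" (3): a world point X has camera coordinates R X + t; the wrist camera has in their place "hand_eye" (4x4, takes a point from camera to tool coordinates, whose origin is the TCP and whose axes are the flange's). Camera axes: x right, y down, z forward; pixel columns grow to the right and rows downward; lengths in m; the calibration is good to about 2 mm. The wrist camera is an equidistant fisheye: a pixel r from the principal point sees the ray r / f radians off the axis. A picture is of the moment at which its call begins: read the wrist's pose just before it. camera_model takes no time and is no camera call.
- job.hand_in(): hands the job in; it is judged then, once.
The state is a dict: "time_s": time; "joint_pos": joint angles; "joint_vel": joint speeds; "effort": joint torques, N m; "tcp_pos": TCP position; "eef_rot": TCP orientation; "ft_force": force on the tool from outside, world axes, zero at the start; "moment": the same for the moment, N m; "gripper_width": finger opening in m; "gripper_force": force on a finger pad.
Only numpy, scipy, OpenCV 4.12 (cv2) and the standard library are available. Lean on these libraries where they do the work, as an engineer would, in place of code of your own. Each camera call takes 0.05 s, during which the arm holds its last target. There are 200 camera calls.

### The job

Secure the two packs of cards in the plywood carrier tray for transport: first swing the steel keeper bar all the way down over them, then swing the flat hook fully over the end of the bar until it rests in its catch. Leave the packs lying in the tray, and do not shift or knock over the tape roll, check weight, eraser and glue stick that stand around it.

Things in the scene. Friction and masses are not known exactly. Their poses are not given: they have to be found in the camera images.
- carrier: Plywood tray, 111 (x) x 185 (y) mm, 50 mm high, fixed to the table. Origin on its underside below the centre of the hollow for the packs (95 x 125 mm inside, floor 8 mm thick); z up. The bar is hinged at its +y end; at its -y end (y -0.0625 to -0.1145) a solid wooden ledge, top at z 0.050, carries the hook and its catch, and the end of the bar comes to lie on it.
- bar (a joint): Flat steel keeper bar, 24 mm wide, 6 thick, reaching 165 from its hinge. Rad: 0 = closed (hard stop; level, along the carrier's -y, its top at carrier z 0.056), 1.57 = straight up, to 1.9 = leaning back over the +y end. Stiff hinge: it stays where left, needs some 1 to 3 N at 0.12 m from the hinge. Push it over from its +y (back) side, and press down from above to finish.
- bar_hinge (a point): Centre of the bar's hinge axis, which runs along the carrier's x, at carrier (0, 0.070, 0.053). Orientation as the carrier's.
- bar_end (a point): Middle of the free end of the bar, 165 mm from the hinge axis.
- hook (a joint): Flat steel arm, 12 mm wide, 4 thick, 92 long, that turns level about an upright pivot on the ledge, with an upright round stud at its free end to push it by. Rad: 0 = closed (hard stop; arm along the carrier's -x, over the bar's end and under the roof of the catch), growing as it swings out to the -y side; 1.57 = along -y. It stays where left; some 0.5 N at the stud moves it.
- hook_pivot (a point): The hook's pivot, axis upright, at carrier (0.035, -0.090, 0.060), at mid-thickness of the arm. Orientation as the carrier's.
- hook_stud (a point): Point in the middle of the height of the stud: 90 mm from the pivot; the stud is 14 mm across and stands 34 mm tall, from carrier z 0.058 to 0.092 (this point at 0.076).
- catch (a point): The catch: centre of the roof of a small steel bracket on the ledge, 14 (x) x 19 (y) mm, top at carrier z 0.0695, with a post at its +y side and open towards -y; the arm of the hook slides in under its roof.
- pack_0: Banded pack of trimmed cards, 86 x 56 x 33 mm, lying across the tray in its +y half; origin at the centre of its underside
- pack_1: Banded pack of trimmed cards, 86 x 56 x 33 mm, lying across the tray in its -y half; origin at the centre of its underside
- tape_roll: Bystander, to be left alone: roll of brown packing tape lying flat, 104 mm across, 48 mm high; origin at the centre of its underside
- weight_1: Bystander, to be left alone: brass check weight, 29 mm across, 46 mm high; origin at the centre of its underside
- eraser: Bystander, to be left alone: small block eraser, 23x55x15 mm, lying flat; origin at the centre of its underside
- glue_stick: Bystander, to be left alone: glue stick standing upright, 24 mm across, 86 mm high; origin at the centre of its underside
Things that resemble listed ones, but are neither listed nor needed, are in the scene too. Leave any pink or purple look-alike of the carrier alone.

How it is judged:
On the way, in this order (a step that is already met when the one before it is completed fails the run):
1. the bar is fully down while the hook is still swung out (value of joint bar below 0.06 rad and value of joint hook above 0.5 rad), for 0.2 s.
2. the hook is in its catch over the lowered bar (value of joint bar below 0.06 rad and value of joint hook below 0.08 rad), for 0.2 s.
At the end, for the whole second after the job is handed in: The bar is down within 0.06 rad, the hook is closed within 0.08 rad, both at rest, and both packs lie in the tray (within 30 mm in x and 60 mm in y of its centre, undersides less than 20 mm above its underside) (all of step 2 and velocity of joint bar between -0.05 and 0.05 rad/s and velocity of joint hook between -0.05 and 0.05 rad/s and x of pack_0 in the frame of carrier between -0.03 and 0.03 m and y of pack_0 in the frame of carrier between -0.06 and 0.06 m and x of pack_1 in the frame of carrier between -0.03 and 0.03 m and y of pack_1 in the frame of carrier between -0.06 and 0.06 m and z of each of pack_0, pack_1 in the frame of carrier below 0.02 m); the robot touches nothing.
It fails at once if the tape roll is shifted by more than 30 mm or tipped (distance of tape_roll from where it was at the start of the episode above 0.03 m or angle between tape_roll's own z axis and vertical above 0.5 rad).
It fails at once if the weight is shifted by more than 30 mm or tipped (distance of weight_1 from where it was at the start of the episode above 0.03 m or angle between weight_1's own z axis and vertical above 0.5 rad).
It fails at once if the eraser is shifted by more than 30 mm or tipped (distance of eraser from where it was at the start of the episode above 0.03 m or angle between eraser's own z axis and vertical above 0.5 rad).
It fails at once if the glue stick is shifted by more than 30 mm or tipped (distance of glue_stick from where it was at the start of the episode above 0.03 m or angle between glue_stick's own z axis and vertical above 0.5 rad).
It also fails if it takes over 48 s, if anything falls off the work surface, if the arm or the gripper's body presses on something with over 40 N, if the wrist force passes 120 N, or if a joint passes its speed limit or range.

## Working session

There is one attempt and no reset: what is moved stays moved. The work goes in short steps, Python scripts to look and compute and a shell command to move; the robot and the scene stay as the last step left them, time stands still between calls to the robot, and variables do not carry over. Pictures are saved under pics/ and viewed, at most 10 in all, crops included, and the job is handed in when it is done.

```bash
mkdir -p pics; ls; python3 - <<'E'
from plant import arm, optics, job
import cv2
for n in ["scene","top"]:
    cv2.imwrite(f"pics/{n}0.png",optics.capture(n))
    m=optics.camera_model(n);print(n,m)
s=arm.observe();print(s['time_s'],s['tcp_pos'],s['eef_rot'],s['gripper_width'])
E
```

```text
pics
scene {'fx': 479.7869173001635, 'fy': 479.7869173001635, 'cx': 318.5010939290731, 'cy': 207.53222209325156, 'R': array([[-0.80908301, -0.58761189,  0.00984645],
       [-0.378781  ,  0.50858711, -0.77321672],
       [ 0.44934356, -0.62932616, -0.63406541]]), 't': array([0.46461746, 0.21919268, 1.10937808])}
top {'fx': 361.2437280561313, 'fy': 361.2437280561313, 'cx': 325.47685713187724, 'cy': 200.59860465810416, 'R': array([[ 0.01493376, -0.99988704, -0.00169759],
       [-0.9864626 , -0.01445593, -0.16334799],
       [ 0.163305  ,  0.00411401, -0.98656705]]), 't': array([0.05311277, 0.5261414 , 1.05533069])}
0.1 [ 0.21055149 -0.58813032  0.20492241] [-5.03970550e-04  9.85258111e-01  1.71073614e-01 -1.41519396e-04] 0.09424177604549658
```

View pics/scene0.png

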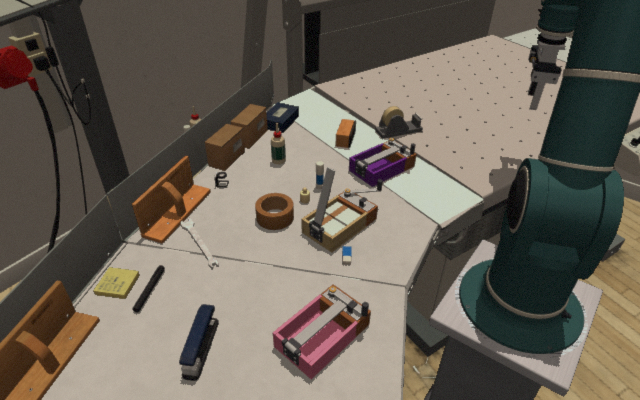

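View pics/top0.png

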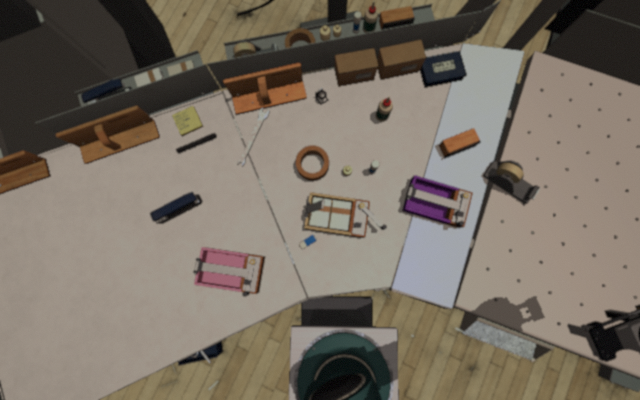

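The plywood carrier with its bar raised is at scene (340,218) / top (336,215). The pink tray at top (230,270) and the purple one at (437,200) are look-alikes with their bars down. I'll confirm with an enlarged crop.

```bash
python3 - <<'E'
import cv2,numpy as np
a=cv2.imread('pics/scene0.png')[145:265,240:400]; b=cv2.imread('pics/top0.png')[135:255,280:400]
cv2.imwrite('pics/c1.png',cv2.resize(a,None,fx=5,fy=5,interpolation=cv2.INTER_CUBIC))
cv2.imwrite('pics/c2.png',cv2.resize(b,None,fx=5,fy=5,interpolation=cv2.INTER_CUBIC))
E
```

```text
(no output)
```

View pics/c1.png

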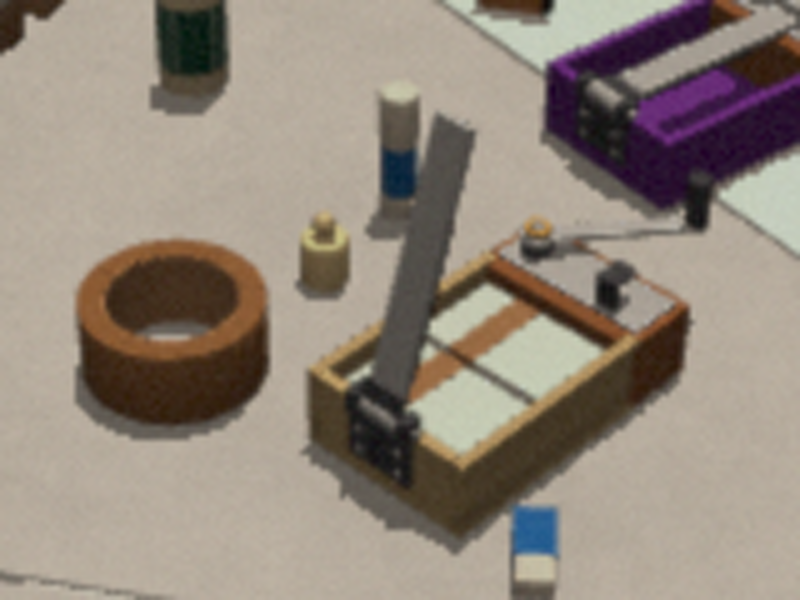

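View pics/c2.png

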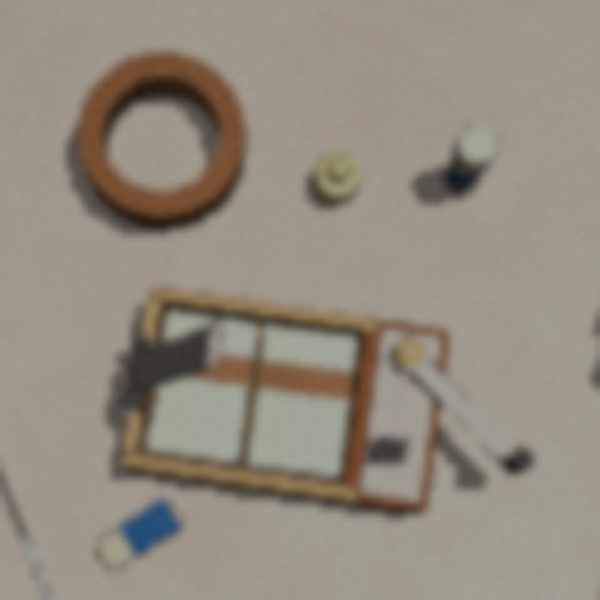

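Confirmed: the crop shows plywood sides, a raised bar, a hook swung out to the right, and four bystanders around it. Next I'll fit the pose.

```bash
cat > h.py <<'E'
import numpy as np
from plant import arm,optics
from scipy.optimize import least_squares
C={n:optics.camera_model(n) for n in("scene","top")}
off={"scene":(240,145),"top":(280,135)}
def proj(n,X):
    m=C[n];c=m["R"]@X+m["t"];return np.array([m["fx"]*c[0]/c[2]+m["cx"],m["fy"]*c[1]/c[2]+m["cy"]])
def px(n,u,v): return np.array([off[n][0]+(u+.5)/5-.5,off[n][1]+(v+.5)/5-.5])
def onz(n,p,z):
    m=C[n];d=m["R"].T@np.array([(p[0]-m["cx"])/m["fx"],(p[1]-m["cy"])/m["fy"],1]);o=-m["R"].T@m["t"];return o+d*(z-o[2])/d[2]
def W(q,X):
    c,s=np.cos(q[2]),np.sin(q[2]);X=np.asarray(X);return np.array([q[0]+c*X[0]-s*X[1],q[1]+s*X[0]+c*X[1],X[2]])
E
python3 - <<'E'
from h import *
a,b,e=.0555,.0705,-.1145
obs=[("top",152,290,(a,b,.05)),("top",125,462,(-a,b,.05)),("top",446,328,(a,e,.05)),("top",425,508,(-a,e,.05)),("top",410,352,(.035,-.09,.066)),
("scene",310,375,(a,b,.05)),("scene",460,468,(-a,b,.05)),("scene",688,306,(-a,e,.05)),("scene",537,232,(.035,-.09,.066))]
f=lambda q:np.concatenate([proj(n,W(q,X))-px(n,u,v) for n,u,v,X in obs])
r=least_squares(f,[.5,0,0],loss='soft_l1');q=r.x;print(q,np.degrees(q[2]),f(q).reshape(-1,2).round(1).tolist())
bar=lambda t:W(q,(0,.07-.165*np.cos(t),.053+.165*np.sin(t)))
st=lambda t:W(q,(.035-.09*np.cos(t),-.09-.09*np.sin(t),.092))
for fn,o,x0 in((bar,[("scene",455,122),("top",215,350)],1.3),(st,[("scene",700,178),("top",517,460)],.9)):
    g=lambda t:np.concatenate([proj(n,fn(t[0]))-px(n,u,v) for n,u,v in o])
    r=least_squares(g,[x0]);print(r.x,fn(r.x[0]),g(r.x))
for nm,z,o in(("glue",.086,[("scene",399,92),("top",476,142)]),("weight",.046,[("scene",323,218),("top",340,170)]),("tape",.048,[("top",162,137)]),("eraser",.015,[("top",138,535)])):
    print(nm,[onz(n,px(n,u,v),z).round(3) for n,u,v in o])
np.save('q.npy',q)
for nm,X in(("hinge",(0,.07,.053)),("catch",(-.035,-.09,.07)),("piv",(.035,-.09,.06)),("studclosed",(-.055,-.09,.076)),("barend",(0,-.095,.056))):print(nm,W(q,X))
E
```

```text
[ 0.48722068  0.04867873 -0.13028722] -7.464908024377561 [[-1.0, -1.1], [-1.3, 0.7], [0.7, -0.0], [0.2, 0.4], [-0.5, -0.1], [-0.9, -1.2], [0.6, 0.3], [0.8, -0.8], [0.1, -0.9]]
[1.26085355] [0.48977675 0.0681863  0.21013792] [ 0.52679671 -0.62644524 -0.27854104 -1.01127033]
[0.8777795] [ 0.44422571 -0.1062878   0.092     ] [ 0.28404773  0.28875106  0.27536075 -0.06246883]
glue [array([ 0.632, -0.083,  0.086]), array([ 0.634, -0.084,  0.086])]
weight [array([ 0.627, -0.002,  0.046]), array([ 0.626, -0.006,  0.046])]
tape [array([0.645, 0.104, 0.048])]
eraser [array([0.402, 0.115, 0.015])]
hinge [0.49631501 0.11808545 0.053     ]
catch [ 0.44082462 -0.03601132  0.07      ]
piv [ 0.51023134 -0.04510565  0.06      ]
studclosed [ 0.42099413 -0.03341294  0.076     ]
barend [ 0.47487839 -0.04551611  0.056     ]
```

Fit residuals are about 1 px: the carrier is at (0.487, 0.049) with yaw −7.5°, bar at 1.26 rad and hook at 0.88 rad. First I shut the fingers, rise, and turn 27° so the tool x axis matches the carrier x axis. Then I travel over to behind the bar.

```bash
cat > w.py <<'E'
from h import *
q=np.load('q.npy');s=arm.observe();p=s['tcp_pos'];c,n=np.cos(q[2]),np.sin(q[2]);d=p[:2]-q[:2]
w,x,y,z=s['eef_rot'];tx=np.degrees(np.arctan2(2*(x*y+w*z),1-2*(y*y+z*z)))
F=s['ft_force'];f=[c*F[0]+n*F[1],-n*F[0]+c*F[1],F[2]]
print("t",round(s['time_s'],2),"carrier xyz mm",np.round([1000*(c*d[0]+n*d[1]),1000*(-n*d[0]+c*d[1]),1000*p[2]],1),"yawerr",round(tx-np.degrees(q[2]),2),"F",np.round(f,1),"w",round(s['gripper_width'],4))
E
python3 -m creep '[0,0,0,-0.025,6.8, 0,0,0,-0.025,6.8, 0,0,0,-0.025,6.8, 0,0,0,-0.025,6.8, 0,0.0095,-0.038,0,0, 0,0.0095,-0.038,0,0, 0,0.0095,-0.038,0,0, 0,0.0095,-0.038,0,0]' 10
python3 -m creep '[0,0.0095,-0.038,0,0, 0,0.0095,-0.038,0,0, 0,0.0095,-0.038,0,0, 0,0.0095,-0.038,0,0, 0,0.0095,-0.038,0,0, 0,0.0095,-0.038,0,0, 0,0.0095,-0.038,0,0, 0,0.0095,-0.038,0,0]'
python3 w.py
```

```text
time_s: 0.77
tcp_pos: [0.2684, -0.4408, 0.3051]
eef_rot: [-0.0, 0.998, -0.065, -0.0]
ft_force: [1.3, 0.1, 0.3]
gripper_width: 0.0438
gripper_force: 0.0
time_s: 1.43
tcp_pos: [0.3833, -0.1493, 0.3055]
eef_rot: [0.0, 0.998, -0.065, -0.0]
ft_force: [0.4, -0.5, -0.3]
gripper_width: 0.0003
gripper_force: 0.0
t 1.43 carrier xyz mm [ -77.3 -209.8  305.5] yawerr -0.05 F [ 0.5 -0.4 -0.3] w 0.0003
```

```bash

python3 -m creep '[0,0.0097,-0.037,0,0, 0,0.0097,-0.037,0,0, 0,0.0097,-0.037,0,0, 0,0.0097,-0.037,0,0, 0,0.0097,-0.037,0,0, 0,0.0097,-0.037,0,0, 0,0.0097,-0.037,0,0, 0,0.0097,-0.037,0,0]' >/dev/null
python3 -m creep '[0,0,0,0.033,0, 0,0,0,0.033,0, 0,0,0,0.033,0, 0,0,0,0.033,0,0,0,0,0,0]' >/dev/null
python3 w.py; python3 - <<'E'
from h import *
import cv2
im=optics.capture("scene")[125:265,240:410];cv2.imwrite('pics/c3.png',cv2.resize(im,None,fx=4,fy=4,interpolation=cv2.INTER_CUBIC))
E
```

```text
t 2.52 carrier xyz mm [ -2.2  82.9 168.2] yawerr -0.02 F [-1.5 -0.6 -0.6] w 0.0006
```

View pics/c3.png

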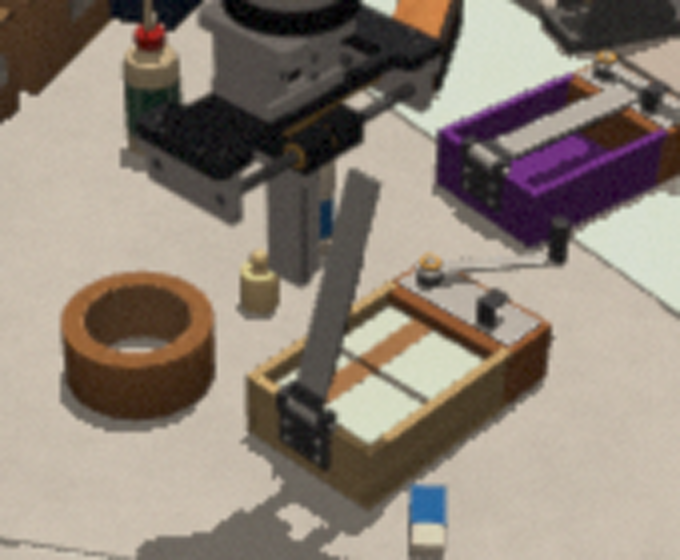

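```bash
python3 - <<'E'
from h import *
p=arm.observe()['tcp_pos'];q=np.load('q.npy')
print(p,[ (n,proj(n,p)) for n in C], 'in crop',(proj("scene",p)-[240,125])*4)
for n in C: print(n,-C[n]["R"].T@C[n]["t"])
for t in(1.0,1.26,1.57,1.7,1.9):
  X=W(q,(0,.07-.165*np.cos(t),.053+.165*np.sin(t)));print(t,X,(proj("scene",X)-[240,125])*4,(proj("top",X)-[280,135])*5)
E
```

```text
[0.49719518 0.13179677 0.17156796] [('scene', array([312.86222767, 192.91464677])), ('top', array([298.77547774, 202.74352051]))] in crop [291.44891066 271.6585871 ]
scene [-0.03955178  0.85969682  0.86832689]
top [0.34588487 0.05637099 1.12718879]
1.0 [0.48473275 0.02969115 0.19184271] [405.96351257 172.22915578] [285.3496932 358.9537063]
1.26 [0.48975933 0.06805333 0.21009491] [364.65542971 173.4620187 ] [211.86628261 342.99387076]
1.57 [0.49629794 0.11795517 0.21799995] [306.98857216 197.5513263 ] [114.15165402 326.51762372]
1.7 [0.499077   0.13916462 0.21662469] [281.4288179  214.89926875] [ 73.00097243 320.99967689]
1.9 [0.50324525 0.17097613 0.20913951] [242.23908788 249.21216504] [ 12.85273355 314.57003217]
```

The tip is just behind the bar (about 35 mm gap) and clear of everything. Now I push it over along the arc.

```bash

python3 -m creep '[0,0.002,0.014,0,0, 0,0,0.014,0,0, 0,0,0.014,0,0, 0,0,0.012,0.006,0, 0,0,0.012,0.006,0, 0,0,0.010,0.0075,0, 0,0,0.010,0.0075,0, 0,0,0.0085,0.0095,0]' >/dev/null; python3 w.py
python3 -m creep '[0,0,0.008,0.0095,0, 0,0,0.0065,0.011,0, 0,0,0.006,0.011,0, 0,0,0.004,0.012,0, 0,0,0.004,0.012,0]' >/dev/null; python3 w.py
python3 -m creep '[0,0,0.002,0.012,0, 0,0,0,0.007,0, 0,0,0,0.004,0, 0,0,0,0,0, 0,0,0,0,0]' >/dev/null; python3 w.py
```

```text
t 3.23 carrier xyz mm [  2.7 -11.2 136.5] yawerr -0.05 F [0.2 0.7 0.2] w 0.0005
t 3.65 carrier xyz mm [  2.3 -39.1  80.1] yawerr -0.03 F [0.9 0.  0.7] w 0.0006
t 4.07 carrier xyz mm [  2.6 -40.3  58.5] yawerr -0.0 F [ 0.4 -0.4  0.6] w 0.0004
```

```bash

python3 -m creep '[0,0,0,0.002,0, 0,0,0,0.001,0, 0,0,0,0,0]' >/dev/null; python3 w.py
python3 - <<'E'
from h import *
import cv2
im=optics.capture("scene")[125:265,240:410];cv2.imwrite('pics/c4.png',cv2.resize(im,None,fx=4,fy=4,interpolation=cv2.INTER_CUBIC))
E
```

```text
t 4.32 carrier xyz mm [  3.  -40.5  56.1] yawerr -0.03 F [-2.  -0.2 10.4] w 0.0006
```

View pics/c4.png

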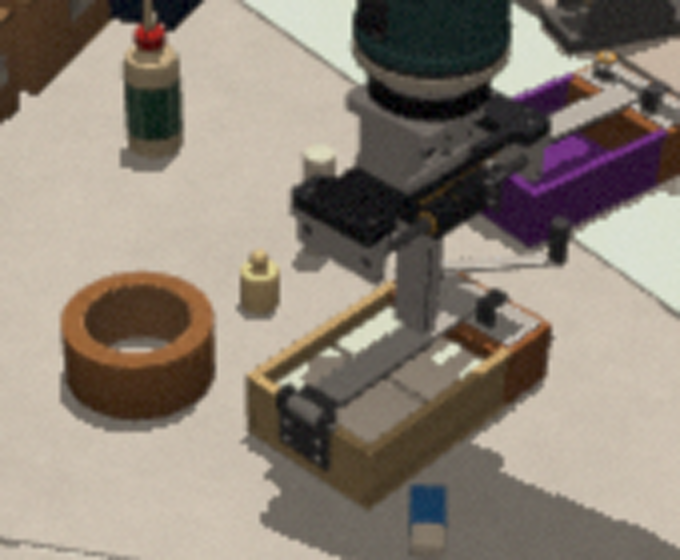

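The bar is flat on the ledge (tip at 56.1 mm, 10 N reaction) and the hook is still out. I'll hold briefly, lift, and move to behind the stud.

```bash

python3 -m creep '[0,0,0,0,0, 0,0,0,0,0, 0,0,0,-0.035,0, 0,0,0,-0.035,0, 0,-0.006,0.039,0,0, 0,-0.006,0.039,0,0, 0,-0.006,0.039,0,0, 0,-0.006,0.039,0,0]' >/dev/null
python3 -m creep '[0,0,0,0,0,0,0,0,0,0]' >/dev/null; python3 w.py
python3 - <<'E'
from h import *
import cv2
im=optics.capture("scene")[125:265,240:410];cv2.imwrite('pics/c5.png',cv2.resize(im,None,fx=4,fy=4,interpolation=cv2.INTER_CUBIC))
E
```

```text
t 5.2 carrier xyz mm [ -21.8 -198.7  125.7] yawerr -0.27 F [ 0.8  1.6 -0.6] w 0.0004
```

View pics/c5.png

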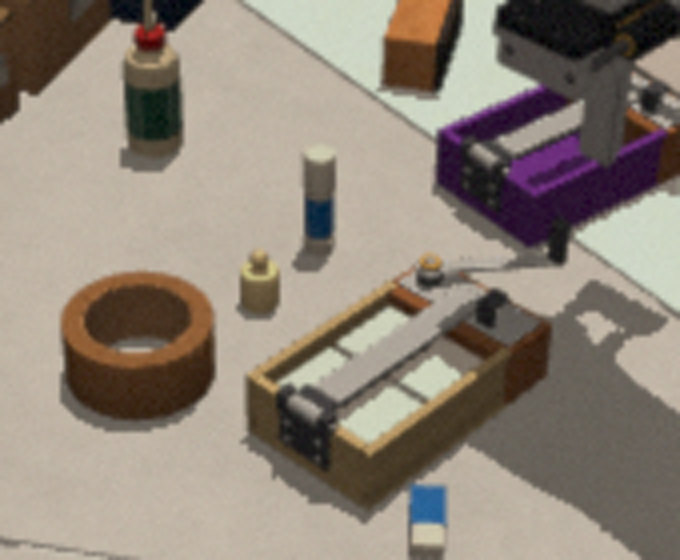

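The bar is lying down and the packs are in place. Now I lower to 73 mm, above the arm and catch roof, and push the stud round its arc.

```bash

python3 -m creep '[0,0,0,0.026,0, 0,0,0,0.026,0, 0,0,-0.010,0,0, 0,0,-0.010,0,0, 0,-0.0055,-0.0055,0,0, 0,-0.0055,-0.0055,0,0, 0,-0.005,-0.0075,0,0, 0,-0.005,-0.0075,0,0]' >/dev/null; python3 w.py
python3 -m creep '[0,-0.004,-0.008,0,0, 0,-0.004,-0.008,0,0, 0,-0.0025,-0.0065,0,0, 0,-0.0025,-0.0065,0,0, 0,-0.001,-0.005,0,0, 0,-0.001,-0.005,0,0]' >/dev/null; python3 w.py
python3 -m creep '[0,-0.001,-0.005,0,0, 0,0,0,0,0, 0,0,0,0,0]' >/dev/null; python3 w.py
```

```text
t 5.92 carrier xyz mm [ -42.3 -149.1   74.4] yawerr 0.03 F [ 0.3 -0.3  0.6] w 0.0004
t 6.42 carrier xyz mm [ -57.5 -111.2   73.5] yawerr -0.03 F [ 0.4 -0.4  0.3] w 0.0006
t 6.67 carrier xyz mm [ -57.8 -109.9   73.6] yawerr -0.21 F [  5.9 -27.3  -2.1] w 0.0002
```

At the predicted closed position there is a 27 N reaction, so the hook is at its hard stop. I'll back off, lift clear and check.

```bash

python3 -m creep '[0,0,0.001,0,0, 0,0,0.012,0,0, 0,0,0.02,0,0, 0,0,0,-0.035,0, 0,0,0,-0.04,0, 0,0,0.035,-0.02,0, 0,0,0.035,0,0, 0,0,0,0,0]' >/dev/null; python3 w.py
python3 - <<'E'
from h import *
import cv2
a=optics.capture("scene")[145:265,270:390];b=optics.capture("top")[155:255,280:400]
f=lambda i:cv2.resize(i,(400,400*i.shape[0]//i.shape[1]),interpolation=cv2.INTER_CUBIC)
a,b=f(a),f(b);cv2.imwrite('pics/c6.png',np.hstack([a[:333],b[:333]]))
E
```

```text
t 7.33 carrier xyz mm [ -58.2 -215.1  169.6] yawerr -0.38 F [-0.4 -1.5 -0.6] w 0.0003
```

View pics/c6.png

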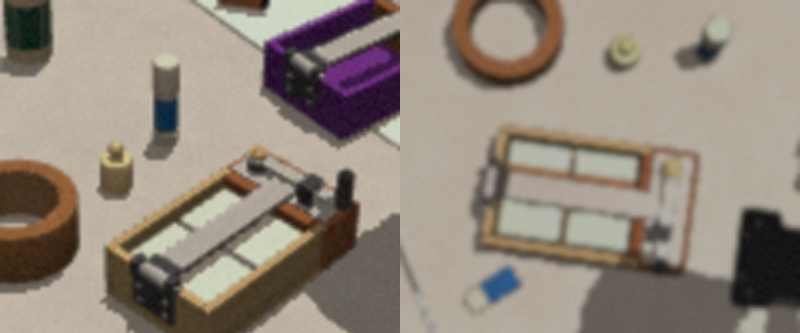

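The bar is down with the hook over it, the stud is beside the catch, and the bystanders haven't moved. I'll do a quick numeric check of the hook angle before handing in.

```bash
python3 - <<'E'
from h import *
q=np.load('q.npy')
for t in(0,.1,.2):
  X=W(q,(.035-.09*np.cos(t),-.09-.09*np.sin(t),.092));a=(proj("scene",X)-[270,145])*400/120;b=(proj("top",X)-[280,155])*400/120+[400,0];print(t,a,b)
E
```

```text
0 [344.94836997 172.42721864] [659.57410771 264.23235214]
0.1 [351.56930098 167.16482591] [670.02924336 265.22990667]
0.2 [357.17581698 161.51646223] [680.51659559 265.17844447]
```

The observed stud, at (345,173) in the scene view and (658,265) in the top view, matches a hook angle of 0.

```bash
python3 -c "
from plant import job;print(job.hand_in())"
```

```text
the job is handed in; nothing more can be done
None
```

The job is handed in, with no verdict returned: the last pictures show the bar down, the hook closed in its catch (about 0 rad), both packs in the tray and the bystanders where they were, about 7 s into the 48 s limit.

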